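# Gauge a sample carrier and centre it on the inspection stage

## Robot

A 6-joint arm with a two-finger parallel gripper is mounted at the origin on a cart in front of the work surface, level with it; the furniture and walls round the work are solid. World frame = base frame: x ahead of the robot, y to its left, z up, the work surface at z = 0. Lengths are in m, angles in degrees, forces in N, time in s.
With the tool pointing down it reaches from about 0.375 to 0.975 m from the base axis. Payload 3.8 kg.
Tool frame: the origin (TCP) lies midway between the tips of the shut fingers; the grasp point (between the pads) lies 19 mm behind it; z points along the fingers, y is the line along which they close (so a half turn about z gives the same grasp; the last joint's range is limited). The gripper opens to 88 mm and grips with 3 to 60 N. Pads are 18 mm wide; open, the fingers measure 123 mm over their backs; the gripper's body (75 mm by 187 mm) begins 45 mm behind the grasp point.
Start: joints at [-77.229, 15.12, 91.902, -0, 72.978, -2.114], TCP at [0.173, -0.652, 0.239] pointing down, gripper open.
Joint ranges: [-150.88, 150.88], [-54.13, 125.18], [17.81, 147.31], [-75.09, 255.09], [0, 152.58], [-146.25, 146.25]. Speed limits (degrees/s): [147.25, 147.25, 180, 180, 180, 180].

## Interface

Orientations are given as a 3x3 rotation matrix whose columns are the frame's x, y, z axes.
In Python, from plant import sense, snapshot, job_done gives the robot as it stands.
- The arm moves only by the tool servo_tool, never from a script. Its argument "commands" is text: rows parted by semicolons, each of 6 numbers parted by spaces: the shift along the world's x, y, z in cm, then the turn, a rotation vector about the world's x, y, z in degrees. In form: dx dy dz ax ay az; .... A call has 1 to 20 rows; each row shifts and turns the commanded pose from where the row before left it; what a row does not reach is not made up. A row lasts 1/8 s, in which the tool goes at most 62.5 mm and 10.7 degrees, less where a joint would pass 70% of its speed; a pose out of reach is approached as far as the arm can. A call with a gripper value outside its range is refused whole. "gripper" is the opening in per cent of the stroke, from 0 (shut) to 100 (fully open), set as the call begins (left out, the last holds). The fingers move at their own pace and stop on an object; "newtons" is the grip in N (left out, the last holds). Time passes only in rows, so rows that do not move let the fingers close. It gives the time, the measured TCP pose, the force, the opening and the grip force at its end, in the units of the state.
- sense(): the state, without advancing time (a new reading comes with each control period).
- snapshot(name): name is "scene" or "top" or "wrist"; returns a dict with "frame" (384x512x3 uint8, red, green, blue), "depth" (384x512 float32, m along the optical axis (not along the pixel's ray), 0 where there is no reading), "camera_matrix" (3x3 intrinsics, pixels), "camera_from_world" (4x4, takes a point from world to camera coordinates). Camera axes: x right, y up, looking along -z (the intrinsics and any distortion apply to the point x, -y, -z); pixel columns grow to the right and rows downward; lengths in m; the calibration is good to about 2 mm. A picture is of the moment at which its call begins.
- job_done(): hands the job in; it is judged then, once.
The state is a dict: "clock": time; "joint_pos": joint angles; "dq": joint speeds; "tau": joint torques, N m; "tcp_pos": TCP position; "eef_rot": TCP orientation; "contact_force": force on the tool from outside, world axes, zero at the start; "ft_torque": the same for the moment, N m; "finger_gap": finger opening in m; "gripper_force": force on a finger pad.
Only numpy, scipy, OpenCV 4.12 (cv2) and the standard library are available. Lean on these libraries where they do the work, as an engineer would, in place of code of your own. Each camera call takes 0.05 s, during which the arm holds its last target. There are 200 camera calls.

## Task

Set the white sample carrier flat on the front of the stage plate, lengthwise and in front of the two green pins, then slide it flat along the plate through the green pins (the go gap) until the narrower-set red pins (the no-go gap) stop it, and press it lightly against them. Let go of it, then push the geared blue side stops inwards until both press on the carrier, so that it is left centred and square on the plate, against the red pins, with a stop touching each side. Press gently throughout and leave the other things where they are.

Things in the scene. Friction and masses are not known exactly. Their poses are not given: they have to be found in the camera images.
- carrier_mid (a point): Sample carrier (loose, 0.1 to 0.2 kg): white plate 90 mm long (x), 60 mm wide (y), 12 mm thick with two amber glass squares and a central orange grip tab 36 mm long (x), 12 mm thick (y), rising 34 mm above the plate's top. This point is the middle of the tab, 29 mm above the carrier's underside. z up. It is symmetric: either end may go first.
- carrier: The same carrier; origin at the centre of its underside, same axes.
- stage: Stage: grey metal plate fixed to the worktop, 240 mm (x) by 220 mm (y), 14 mm thick; origin at the centre of its underside, x from its front (robot side) to its rear, z up. The carrier travels along +x on the line y = 0. In front of the green pins its centre lies at about x = -72 mm; stopped by the red pins, at x = +45 mm, y = 0 (black cross), wholly past the green pins.
- go_gap (a point): Point on the plate's top midway between the two green go pins (16 mm diameter, 20 mm tall, at 40 mm to either side of it along the stage's y, so 64 mm free between them); stage x = -12 mm. Axes as the stage.
- nogo: The pair of red no-go pins (16 mm diameter, 20 mm tall, 35 mm to either side of the stage's centre line, so 54 mm free between them), fixed to the stage at stage x = +98 mm; origin midway between them on the plate's top, axes as the stage.
- stop_left: Left side stop (at +y of the stage): blue slider with a black rubber pad 50 mm long (x), 14 mm high, moving only along the stage's y. Origin when open: stage x = 45 mm, y = 0, on the plate's top; it shifts with the stop, up to 26 mm inwards. The pad's face lies 46 mm outwards of it, and gives by 1.5 mm (6 N per mm).
- stop_right: Right side stop (at -y of the stage), mirror image of the left. The two are geared: pushing either inwards moves the other inwards equally. About 2.5 N (plus some damping) moves them; they stay where they are left. Fully open at the start (92 mm between the pads); they touch a centred carrier after 16 mm of travel each.
- stop_left_handle (a point): Middle of the left stop's upright blue handle plate, 30 mm (stage x) by 10 mm (stage y), from 12 mm to 46 mm above the plate's top; this point is 30 mm above the plate's top. Its outer face is 5 mm further outwards (+y). Push it towards -y of the stage to close the stops.
- stop_right_handle (a point): The same on the right stop; its outer face is 5 mm towards -y of the stage, and it closes towards +y.
- jar_a: Bystander, small white jar with black lid, 44 mm wide, 35 mm tall, loose; origin at the centre of its underside.
- balance: Fixed bystander: laboratory balance about 0.2 by 0.3 m, under 100 mm tall, standing between the carrier and the stage (origin at the centre of its underside). Carry things over its near half: wall cabinets (undersides 0.46 m above the worktop) hang over everything further away than x = 0.62 m, and a high wrist can strike them.
- beaker: Bystander, clear plastic beaker 52 mm wide, 70 mm tall, loose; origin at the centre of its underside.
Mind the look-alikes: they are no part of the job. Leave any purple look-alike of the carrier alone.

How it is judged (in metres and radians):
On the way, in this order (a step that is already met when the one before it is completed fails the run):
1. the carrier lies flat on the plate in front of the green pins (its centre 58 to 105 mm before the plate's centre, within 15 mm of the centre line) (x of carrier_mid in the frame of stage between -0.105 and -0.058 m and y of carrier_mid in the frame of stage between -0.015 and 0.015 m and z of carrier_mid in the frame of stage between 0.038 and 0.046 m and angle between carrier_mid's own z axis and vertical below 0.06 rad), for 0.1 s.
2. the carrier is sliding flat through the green pins (its centre from 35 mm before to 30 mm past the plate's centre) (x of carrier_mid in the frame of stage between -0.035 and 0.03 m and y of carrier_mid in the frame of stage between -0.008 and 0.008 m and z of carrier_mid in the frame of stage between 0.038 and 0.046 m and angle between carrier_mid's own z axis and vertical below 0.06 rad), for 0.1 s.
3. the carrier, flat, is pressed with more than 2 N against the red pins (x of carrier_mid in the frame of stage between 0.04 and 0.049 m and z of carrier_mid in the frame of stage between 0.038 and 0.046 m and angle between carrier_mid's own z axis and vertical below 0.06 rad and contact force between carrier and nogo above 2 N), for 0.1 s.
4. both side stops press on the carrier with more than 1.5 N (contact force between carrier and stop_left above 1.5 N and contact force between carrier and stop_right above 1.5 N and x of carrier_mid in the frame of stage between 0.04 and 0.049 m and z of carrier_mid in the frame of stage between 0.038 and 0.046 m and angle between carrier_mid's own z axis and vertical below 0.06 rad), for 0.1 s.
At the end, for the whole second after the job is handed in: The carrier lies flat on the plate, released and at rest, its front edge within 3.5 mm of the red pins, its centre within 2 mm of the plate's centre line, square to it within 0.035 rad, with both side stops moved in by at least 14 mm, so that each is within 2 mm of touching it (x of carrier_mid in the frame of stage between 0.0415 and 0.0485 m and y of carrier_mid in the frame of stage between -0.002 and 0.002 m and z of carrier_mid in the frame of stage between 0.038 and 0.046 m and angle between carrier_mid's own z axis and vertical below 0.06 rad and angle between the x axis of carrier and the x axis of stage, either way round below 0.035 rad and y of stage in the frame of stop_left above 0.014 m and y of stop_right in the frame of stage above 0.014 m and linear speed of carrier below 0.01 m/s and contact force between the fingers and carrier below 0.1 N).
It fails at once if the carrier is driven into the red pins with more than 40 N (contact force between carrier and nogo above 40 N).
It fails at once if a side stop squeezes the carrier with more than 40 N (contact force between carrier and stop_left above 40 N or contact force between carrier and stop_right above 40 N).
It fails at once if the jar or the beaker is moved by more than 30 mm (distance of any of jar_a, beaker from where it was at the start of the episode above 0.03 m).
It also fails if it takes over 58 s, if anything falls off the work surface, if the arm or the gripper's body presses on something with over 40 N, if the wrist force passes 120 N, or if a joint passes its speed limit or range.

## Working session

There is one attempt and no reset: what is moved stays moved. The work goes in short steps, Python scripts to look and compute and a tool call to move; the robot and the scene stay as the last step left them, time stands still between calls to the robot, and variables do not carry over. Pictures are saved under pics/ and viewed, at most 10 in all, crops included, and the job is handed in when it is done.

Besides the shell and the picture viewer there is one more tool, called after "Request:" by a JSON object that holds its "api" and its "payload", one argument or row to a line. servo_tool: Moves the arm, as the interface text tells. Its arguments: {"type":"object","properties":{"commands":{"type":"string"},"gripper":{"type":"number"},"newtons":{"type":"number"}},"required":["commands"]}

```bash
mkdir -p pics
cat > h.py <<'E'
import numpy as np, cv2
from plant import sense, snapshot, job_done
def snap(n,f):
    s=snapshot(n); np.savez('pics/'+f+'.npz',**s); cv2.imwrite('pics/'+f+'.png',cv2.cvtColor(s['frame'],cv2.COLOR_RGB2BGR)); return s
def load(f): return dict(np.load('pics/'+f+'.npz'))
def world(s,u,v,z=None):
    K=s['camera_matrix'];T=np.linalg.inv(s['camera_from_world'])
    d=np.array([(u-K[0,2])/K[0,0],-(v-K[1,2])/K[1,1],-1.])
    if z is None: t=s['depth'][int(round(v)),int(round(u))]
    else: t=(z-T[2,3])/(T[:3,:3]@d)[2]
    return T[:3,:3]@(d*t)+T[:3,3]
E
python3 - <<'E'
from h import *
a=snap('scene','s0');b=snap('top','t0')
cv2.imwrite('pics/both.png',cv2.cvtColor(np.vstack([b['frame']]),cv2.COLOR_RGB2BGR))
for s in(a,b): print(np.linalg.inv(s['camera_from_world']).round(3),s['camera_matrix'].round(1))
print(sense()['clock'])
E
```

```text
[[-0.604  0.582 -0.544 -0.4  ]
 [-0.797 -0.43   0.425  0.653]
 [ 0.013  0.69   0.724  1.192]
 [ 0.     0.     0.     1.   ]] [[446.7   0.  256.8]
 [  0.  446.7 195.9]
 [  0.    0.    1. ]]
[[-0.002  0.994 -0.111  0.319]
 [-1.    -0.002  0.007 -0.004]
 [ 0.006  0.111  0.994  1.34 ]
 [ 0.     0.     0.     1.   ]] [[396.4   0.  252.2]
 [  0.  396.4 189.5]
 [  0.    0.    1. ]]
0.1
```

View pics/t0.png

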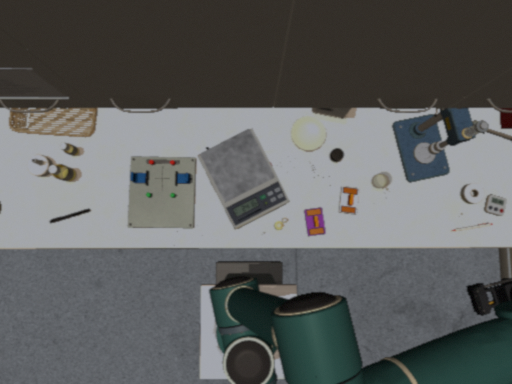

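View pics/s0.png

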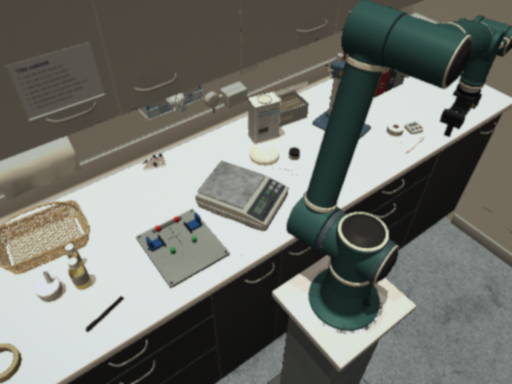

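Top view: the white carrier with an orange tab is at about (348,200). The purple look-alike at (315,221) is to be left alone. The stage is at (162,192), with red pins near (152/172,162) and green pins near (148/178,196). I'll confirm in an enlarged crop.

Run:
```python
from h import *
b=load('t0');f=cv2.cvtColor(b['frame'],cv2.COLOR_RGB2BGR)
A=cv2.resize(f[145:240,115:210],(400,400),interpolation=cv2.INTER_CUBIC)
B=cv2.resize(f[145:240,295:390],(400,400),interpolation=cv2.INTER_CUBIC)
cv2.imwrite('pics/crop.png',np.hstack([A,B]))
```

```text
(no output)
```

View pics/crop.png

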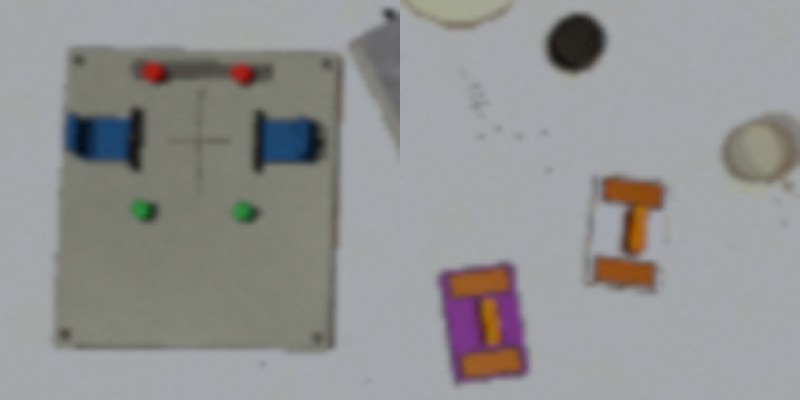

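The crop confirms it: the white-bodied carrier with amber squares is centred at crop (626,233), and the other one is purple. Next, the positions.

Run:
```python
from h import *
b=load('t0');k=400/95
P=lambda x,y,ox,z:world(b,ox+(x+.5)/k-.5,145+(y+.5)/k-.5,z)[:2]
c=np.array([P(x-400,y,295,.012) for x,y in[(597,177),(664,187),(657,290),(588,283)]])
print('car',c.round(4).tolist(),c.mean(0)); 
d=(c[0]+c[1]-c[2]-c[3]);print(np.degrees(np.arctan2(d[1],d[0])),np.linalg.norm(d)/2)
print('tab',[P(x-400,y,295,.046) for x,y in[(640,207),(632,253)]])
s=np.array([P(x,y,115,.014) for x,y in[(68,48),(342,55),(332,348),(55,346)]])
print('stage',s.round(4).tolist(),s.mean(0)); d=s[0]+s[1]-s[2]-s[3];print(np.degrees(np.arctan2(d[1],d[0])),np.linalg.norm(d)/2)
print('green',[P(x,y,115,.034) for x,y in[(143,210),(244,211)]],'red',[P(x,y,115,.034) for x,y in[(153,72),(243,74)]])
print(sense()['eef_rot'],sense()['tcp_pos'])
w=snap('wrist','w0');print(np.linalg.inv(w['camera_from_world']).round(3),w['camera_matrix'].round(0))
print('balance top',[world(b,u,v) for u,v in[(200,155),(252,132),(287,197),(237,226),(240,165)]])
```

```text
car [[0.4763, -0.3138], [0.4682, -0.3674], [0.3856, -0.3592], [0.3913, -0.3043]] [ 0.43032983 -0.3361943 ]
-6.0237912380536 0.08428832208116067
tab [array([ 0.4486686 , -0.33884808]), array([ 0.41269963, -0.33153192])]
stage [[0.5818, 0.3994], [0.5758, 0.1788], [0.3407, 0.1835], [0.3427, 0.4021]] [0.46026123 0.29097484]
-0.8963349002177156 0.23714871823371536
green [array([0.44856719, 0.33050395]), array([0.44765134, 0.25127906])] red [array([0.55845077, 0.32551975]), array([0.55676732, 0.25425   ])]
[[ 9.66441277e-01  2.56887223e-01 -4.60974296e-04]
 [ 2.56887632e-01 -9.66439348e-01  1.93173122e-03]
 [ 5.07333711e-05 -1.98532338e-03 -9.99998028e-01]] [ 0.17324818 -0.65174107  0.23754243]
[[ 0.256  0.926  0.278  0.245]
 [-0.967  0.246  0.071 -0.633]
 [-0.002 -0.287  0.958  0.383]
 [ 0.     0.     0.     1.   ]] [[278.   0. 260.]
 [  0. 278. 190.]
 [  0.   0.   1.]]
balance top [array([0.57276867, 0.15701327, 0.0754585 ]), array([ 0.64841307, -0.01161515,  0.07724782]), array([ 0.4373118 , -0.12506309,  0.05775621]), array([0.34380012, 0.03734824, 0.05518476]), array([0.53808488, 0.02716249, 0.08529815])]
```

Request:
{"api": "servo_tool", "payload": {
  "commands": "2.2 3.2 0 0 0 -2.2;2.2 3.2 0 0 0 -2.2;2.2 3.2 0 0 0 -2.2;2.2 3.2 0 0 0 -2.2;2.2 3.2 0 0 0 -2.2;2.2 3.2 0 0 0 -2.2;2.2 3.2 -0.4 0 0 -2.2;2.2 3.2 -0.4 0 0 -2.2;2.2 3.2 -0.4 0 0 -2.2;2.2 2.8 -0.4 0 0 -2.2;0 0 0 0 0 0;0 0 0 0 0 0",
  "gripper": 60,
  "newtons": 15
}}

```text
clock: 1.65
tcp_pos: [0.3931, -0.3367, 0.2227]
eef_rot: [[0.992, -0.123, -0.001], [-0.123, -0.992, -0.0], [-0.0, 0.0, -1.0]]
contact_force: [0.3, -0.7, -1.0]
finger_gap: 0.0526
gripper_force: 0.0
```

Run:
```python
from h import *
w=snap('wrist','w1');s=sense();print(s['tcp_pos'],s['eef_rot'].tolist() if hasattr(s['eef_rot'],'tolist') else s['eef_rot'],s['joint_pos'],s['clock'])
```

```text
[ 0.39297378 -0.33703231  0.22277856] [[0.9922972696639175, -0.12387921757720018, -0.0002609022710759482], [-0.12387933347825454, -0.9922971692601174, -0.0004884826929583758], [-0.00019837973123852933, 0.000517040441944519, -0.9999998466573201]] [-4.33545664e+01 -1.38896283e+00  1.11996952e+02 -3.27076148e-02
  6.93836693e+01  5.37729885e+01] 1.7
```

View pics/w1.png

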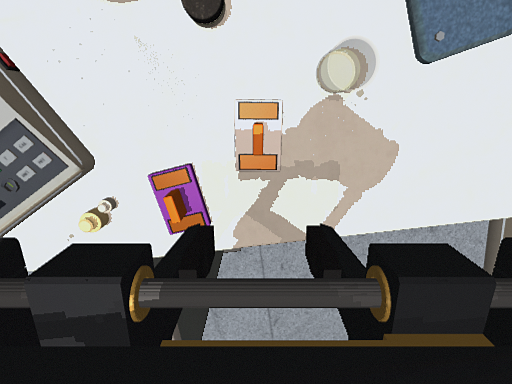

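Wrist view: white carrier with corners near (235,100), (283,101), (281,172) and (235,171). The purple one is lower left at (180,200), and the beaker is at (340,70).

Run:
```python
from h import *
w=load('w1')
c=np.array([world(w,u,v,.012)[:2] for u,v in[(235.5,99.5),(282.5,100.5),(281.5,172),(235,171)]])
print(c.round(4).tolist(),c.mean(0))
for i,j in((3,0),(2,1),(1,0)):
  d=c[j]-c[i];print(np.degrees(np.arctan2(d[1],d[0])),np.linalg.norm(d))
f=w['frame'].astype(int);D=w['depth']
# tab top by depth: world points with z .038-.05 near
vv,uu=np.mgrid[90:180,225:295];p=np.array([world(w,u,v) for u,v in zip(uu.ravel(),vv.ravel())])
t=p[(p[:,2]>.04)&(p[:,2]<.052)];print(len(t),t.mean(0),cv2.minAreaRect((t[:,:2]*1000).astype(np.float32)))
t=p[(p[:,2]>.008)&(p[:,2]<.016)];print(len(t),t.mean(0),cv2.minAreaRect((t[:,:2]*1000).astype(np.float32)))
```

```text
[[0.4785, -0.3172], [0.4703, -0.3739], [0.3815, -0.3637], [0.3904, -0.3033]] [ 0.43018027 -0.33953827]
-8.95477517615999 0.08922764874557856
-6.591305554632459 0.08937695904561878
81.73505244934279 0.05732397579526556
310 [ 0.43152705 -0.33849899  0.04545116] ((431.17218017578125, -338.4795227050781), (10.513697624206543, 34.49703598022461), 82.69638061523438)
3035 [ 0.43366475 -0.3386354   0.01205043] ((431.53466796875, -338.436767578125), (60.03453826904297, 89.18423461914062), 82.5168228149414)
```

Request:
{"api": "servo_tool", "payload": {
  "commands": "1.9 -0.1 -1.5 0 0 0;1.95 -0.05 -3 0 0 -0.3;0 0 -4 0 0 0;0 0 -4 0 0 0;0 0 -4 0 0 0;0 0 -2 0 0 0;0 0 -1 0 0 0;0 0 -1 0 0 0;0 0 0 0 0 0;0 0 0 0 0 0"
}}

```text
clock: 2.95
tcp_pos: [0.4325, -0.3384, 0.0186]
eef_rot: [[0.992, -0.129, 0.001], [-0.129, -0.992, -0.001], [0.001, 0.001, -1.0]]
contact_force: [-0.4, 0.1, 0.0]
finger_gap: 0.0532
gripper_force: 0.0
```

Request:
{"api": "servo_tool", "payload": {
  "commands": "0 0 0 0 0 0;0 0 0 0 0 0;0 0 0 0 0 0;0 0 0 0 0 0;0 0 0 0 0 0;0 0 0 0 0 0",
  "gripper": 0,
  "newtons": 25
}}

```text
clock: 3.7
tcp_pos: [0.432, -0.338, 0.0178]
eef_rot: [[0.992, -0.129, 0.0], [-0.129, -0.992, -0.0], [0.0, 0.0, -1.0]]
contact_force: [0.1, -0.8, 0.7]
finger_gap: 0.0117
gripper_force: 25.0
```

Request:
{"api": "servo_tool", "payload": {
  "commands": "0 0 2 0 0 0;0 0 5 0 0 0;0 0 5 0 0 0;0 0 5 0 0 0;0 2 3 0 0 0;0 4.5 0 0 0 0.6;0 4.5 0 0 0 0.6;0 4.5 0 0 0 0.6;0 4.5 0 0 0 0.6;0 4.5 0 0 0 0.6;0 4.5 0 0 0 0.6;0 4.5 0 0 0 0.6;0 4.5 0 0 0 0.6;0 4.5 0 0 0 0.6;-0.5 4.5 0 0 0 0.6;-1 4.5 0 0 0 0.5;-1 4.5 0 0 0 0;-1 4 0 0 0 0;-1 3 0 0 0 0;-0.7 2.5 0 0 0 0"
}}

```text
clock: 6.2
tcp_pos: [0.3788, 0.3182, 0.2171]
eef_rot: [[1.0, -0.015, -0.001], [-0.015, -1.0, -0.001], [-0.001, 0.001, -1.0]]
contact_force: [0.3, 0.3, -1.7]
finger_gap: 0.0121
gripper_force: 25.0
```

Request:
{"api": "servo_tool", "payload": {
  "commands": "0 0 -2 0 0 0.5;0 0 -2 0 0 0;0 0 0 0 0 0;0 0 0 0 0 0"
}}

```text
clock: 6.7
tcp_pos: [0.38, 0.3172, 0.1781]
eef_rot: [[1.0, -0.007, 0.0], [-0.007, -1.0, 0.0], [0.0, -0.0, -1.0]]
contact_force: [0.5, -0.4, -1.4]
finger_gap: 0.012
gripper_force: 25.0
```

Run:
```python
from h import *
w=snap('wrist','w2');t=snap('top','t2');s=sense();print(s['tcp_pos'],s['joint_pos'],s['clock'],s['finger_gap'])
```

```text
[0.38048802 0.31747263 0.17872557] [ 3.69603599e+01 -1.82757959e+00  1.17273878e+02  7.31716263e-04
  6.44573767e+01  1.27388028e+02] 6.8 0.011698614569786409
```

View pics/w2.png

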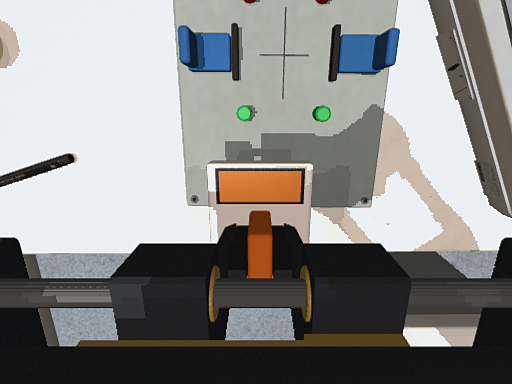

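Wrist view: green pins at (244,113) and (321,113), cross at (285,55), and the carrier's front edge from (208,163) to (312,163). I'm offset to +y by about 25 mm.

Run:
```python
from h import *
w=load('w2');f=w['frame'].astype(int)
r,g,b=f[...,0],f[...,1],f[...,2]
P=lambda u,v,z:world(w,u,v,z)[:2]
m=((g>r+50)&(g>b+50)).astype(np.uint8)
n,_,st,ce=cv2.connectedComponentsWithStats(m);G=[]
for i in range(1,n):
  if st[i,4]>40:
    vs,us=np.where(_==i);q=np.array([world(w,u,v) for u,v in zip(us,vs)]);t=q[q[:,2]>.030];print('green',len(t),t.mean(0),t[:,:2].min(0),t[:,:2].max(0));G.append((t[:,:2].min(0)+t[:,:2].max(0))/2)
print('cross',P(285,55,.014))
# all points cloud
vv,uu=np.mgrid[0:240,150:450];p=np.array([world(w,u,v) for u,v in zip(uu.ravel(),vv.ravel())])
t=p[(abs(p[:,2]-.014)<.004)];R=cv2.minAreaRect((t[:,:2]*1000).astype(np.float32));print('plate',R,t[:,2].mean())
x=t[:,0]
for a,c in((.36,.37),(.38,.39),(.42,.43),(.48,.49),(.52,.53)):
  k=t[(x>a)&(x<c)]
  if len(k):print(a,k[:,1].min(),k[:,1].max())
print('front edge',P(195,205,.014),P(375,207,.014),t[:,0].min())
# carrier in hand top plate z ~ .178-.018+.012=.172
k=p[abs(p[:,2]-.172)<.006];print('car',len(k),k[:,2].mean(),cv2.minAreaRect((k[:,:2]*1000).astype(np.float32)))
A=np.c_[k[:,:2],np.ones(len(k))];print('tilt',np.linalg.lstsq(A,k[:,2],rcond=None)[0])
bl=p[(p[:,2]>.052)&(p[:,2]<.065)&(p[:,0]>.47)];
for sgn in(-1,1):
  h=bl[sgn*(bl[:,1]-.29)>.04];print('handle',len(h),h.min(0),h.max(0))
pad=p[(p[:,2]>.024)&(p[:,2]<.032)&(p[:,0]>.47)&(abs(p[:,1]-.29)<.06)];print('pad',pad.min(0),pad.max(0))
```

```text
green 184 [0.44853393 0.33313278 0.03321704] [0.44133891 0.32582845] [0.4559731  0.34021467]
green 192 [0.44714926 0.25410184 0.03469213] [0.43968832 0.24581072] [0.45450319 0.31710343]
cross [0.50425213 0.29097194]
plate ((446.77520751953125, 262.8059997558594), (281.6134033203125, 214.3878936767578), 88.7225570678711) 0.013597497261272476
0.36 0.18556111398648573 0.4040213848371874
0.38 0.18545777756072562 0.40411583184577976
0.42 0.1847920031834131 0.4031917296725794
0.48 0.12367095306144046 0.40286634414858724
0.52 0.1407190899744811 0.40196462541372646
front edge [0.34346784 0.39444452] [0.33921359 0.18141826] 0.33804877676894735
car 6674 0.1724049339886461 ((401.1830749511719, 317.6240234375), (60.21229934692383, 47.43498229980469), 89.24922180175781)
tilt [-3.13603319e-05 -1.42447919e-04  1.72462926e-01]
handle 505 [0.48822403 0.19776386 0.05204302] [0.51772873 0.20811843 0.06268471]
handle 474 [0.49138515 0.37671311 0.05221698] [0.52167375 0.38722826 0.06153358]
pad [0.47906566 0.23001467 0.02400076] [0.54913629 0.34999389 0.03082223]
```

Request:
{"api": "servo_tool", "payload": {
  "commands": "0 -1.15 0 0 0 -0.3;0 -1.15 -1 0 0 0;0 0 -4 0 0 0;0 0 -4 0 0 0;0 0 -3 0 0 0;0 0 -1.5 0 0 0;0 0 -0.7 0 0 0;0 0 -0.2 0 0 0;0 0 0 0 0 0;0 0 0 0 0 0"
}}

```text
clock: 8.05
tcp_pos: [0.3806, 0.2947, 0.0347]
eef_rot: [[1.0, -0.012, 0.002], [-0.012, -1.0, 0.001], [0.002, -0.001, -1.0]]
contact_force: [-0.9, -0.3, -0.4]
finger_gap: 0.0116
gripper_force: 25.0
```

Run:
```python
from h import *
for i in range(2):
  w=snap('wrist','w3');s=sense();print(s['tcp_pos'],s['contact_force'])
vv,uu=np.mgrid[0:240,150:450];p=np.array([world(w,u,v) for u,v in zip(uu.ravel(),vv.ravel())])
z0=s['tcp_pos'][2]-.0058;k=p[(abs(p[:,2]-z0)<.006)&(p[:,0]<.44)&(abs(p[:,1]-.294)<.04)];print('car',len(k),np.median(k[:,2]),z0,cv2.minAreaRect((k[:,:2]*1000).astype(np.float32)))
```

```text
[0.38048085 0.29462016 0.03452988] [-0.66247221 -0.18761882 -2.01240817]
[0.38038281 0.29454627 0.03440546] [-0.16926762 -0.16816386 -1.68950614]
car 6667 0.028995337839864938 0.02860546496461361 ((401.7447204589844, 294.87457275390625), (60.33379364013672, 47.07863998413086), 89.27037811279297)
```

Request:
{"api": "servo_tool", "payload": {
  "commands": "0 0 -0.1 0 0 0;0 0 -0.05 0 0 0;0 0 -0.05 0 0 0;0 0 0 0 0 0;0 0 0 0 0 0"
}}

```text
clock: 8.78
tcp_pos: [0.3798, 0.2941, 0.0318]
eef_rot: [[1.0, -0.013, -0.0], [-0.013, -1.0, -0.0], [-0.0, 0.0, -1.0]]
contact_force: [-1.2, 0.4, 2.3]
finger_gap: 0.0114
gripper_force: 25.0
```

Request:
{"api": "servo_tool", "payload": {
  "commands": "0.4 0 0 0 0 0;0.7 -0.01 0 0 0 0;0.7 -0.01 0 0 0 0;0.7 -0.01 0 0 0 0;0.7 -0.01 0 0 0 0;0.7 -0.01 0 0 0 0;0.7 -0.01 0 0 0 0;0.7 -0.01 0 0 0 0;0.7 -0.01 0 0 0 0;0 0 0 0 0 0"
}}

```text
clock: 10.02
tcp_pos: [0.4417, 0.2936, 0.0318]
eef_rot: [[1.0, -0.012, 0.003], [-0.012, -1.0, 0.001], [0.003, -0.001, -1.0]]
contact_force: [1.5, 0.8, 1.0]
finger_gap: 0.0114
gripper_force: 25.0
```

Run:
```python
from h import *
w=snap('wrist','w4');s=sense();print(s['tcp_pos'],s['contact_force'])
vv,uu=np.mgrid[0:240,150:450];p=np.array([world(w,u,v) for u,v in zip(uu.ravel(),vv.ravel())])
k=p[(abs(p[:,2]-.026)<.0025)&(p[:,0]<.486)&(abs(p[:,1]-.294)<.034)];print('car',len(k),np.median(k[:,2]),cv2.minAreaRect((k[:,:2]*1000).astype(np.float32)))
g=w['frame'].astype(int);m=((g[...,1]>g[...,0]+50)&(g[...,1]>g[...,2]+50))[0:240,150:450].ravel()
q=p[m&(p[:,2]>.03)]
for t in(q[q[:,1]>.294],q[q[:,1]<.294]):print('green',np.median(t,0),(np.percentile(t,1,axis=0)+np.percentile(t,99,axis=0))/2)
r=((g[...,0]>g[...,1]+60)&(g[...,0]>g[...,2]+60))[0:240,150:450].ravel()
q=p[r&(p[:,2]>.03)&(p[:,0]>.53)]
for t in(q[q[:,1]>.294],q[q[:,1]<.294]):print('red',len(t),np.median(t,0))
```

```text
[0.44142105 0.29357103 0.03182892] [ 0.95264658 -0.18080572 -0.24919759]
car 6423 0.02626075485089774 ((462.6345520019531, 293.95025634765625), (67.85088348388672, 46.67449188232422), 89.85966491699219)
green [0.44996744 0.33242402 0.03341012] [0.45012741 0.33261403 0.0330374 ]
green [0.44847186 0.25297271 0.03363096] [0.44890796 0.25281685 0.03329346]
red 902 [0.55717226 0.32586864 0.03316327]
red 925 [0.55611976 0.25702049 0.03326326]
```

View pics/w4.png

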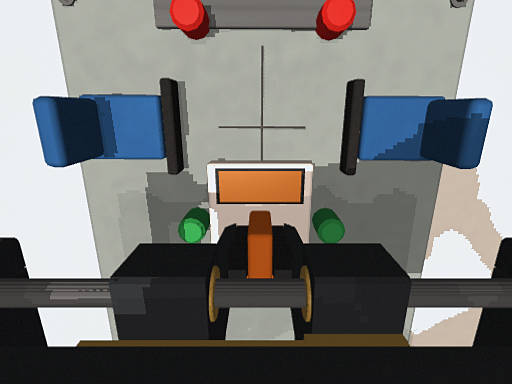

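The carrier is centred between the green pins (carrier edges at 208/312 px, pins at 193/329). The red pins are at (188,15) and (337,15). I'll carry on sliding.

Request:
{"api": "servo_tool", "payload": {
  "commands": "0.4 -0.01 0 0 0 0;0.6 -0.02 0 0 0 0;0.6 -0.02 0 0 0 0;0.6 -0.02 0 0 0 0;0.6 -0.02 0 0 0 0;0.6 -0.02 0 0 0 0;0.6 -0.01 0 0 0 0;0.6 -0.01 0 0 0 0;0.5 -0.01 0 0 0 0;0.4 0 0 0 0 0;0 0 0 0 0 0;0 0 0 0 0 0"
}}

```text
clock: 11.58
tcp_pos: [0.4949, 0.2919, 0.0318]
eef_rot: [[1.0, -0.012, 0.0], [-0.012, -1.0, -0.0], [0.0, 0.0, -1.0]]
contact_force: [-1.4, 1.0, 3.0]
finger_gap: 0.0118
gripper_force: 25.0
```

Request:
{"api": "servo_tool", "payload": {
  "commands": "0.1 0 0 0 0 0;0.1 0 0 0 0 0;0.1 0 0 0 0 0;0.1 0 0 0 0 0;0 0 0 0 0 0"
}}

```text
clock: 12.2
tcp_pos: [0.498, 0.2919, 0.0318]
eef_rot: [[1.0, -0.012, -0.002], [-0.012, -1.0, -0.0], [-0.002, 0.0, -1.0]]
contact_force: [-5.3, -0.9, 5.9]
finger_gap: 0.0115
gripper_force: 25.0
```

Request:
{"api": "servo_tool", "payload": {
  "commands": "0.1 0 0 0 0 0;0.1 0 0 0 0 0;0 0 0 0 0 0"
}}

```text
clock: 12.58
tcp_pos: [0.5, 0.2919, 0.0318]
eef_rot: [[1.0, -0.012, -0.002], [-0.012, -1.0, -0.0], [-0.002, 0.0, -1.0]]
contact_force: [-5.2, 0.8, 5.6]
finger_gap: 0.0119
gripper_force: 25.0
```

Moving still, so this force is friction. I'll creep on.

Request:
{"api": "servo_tool", "payload": {
  "commands": "0.1 0 0 0 0 0;0.1 0 0 0 0 0;0.1 0 0 0 0 0;0 0 0 0 0 0"
}}

```text
clock: 13.08
tcp_pos: [0.503, 0.2919, 0.0318]
eef_rot: [[1.0, -0.013, -0.002], [-0.013, -1.0, -0.0], [-0.002, 0.0, -1.0]]
contact_force: [-4.9, 0.5, 6.0]
finger_gap: 0.0119
gripper_force: 25.0
```

Request:
{"api": "servo_tool", "payload": {
  "commands": "0.05 0 0 0 0 0;0.05 0 0 0 0 0;0 0 0 0 0 0"
}}

```text
clock: 13.45
tcp_pos: [0.5039, 0.2919, 0.0318]
eef_rot: [[1.0, -0.013, -0.002], [-0.013, -1.0, -0.0], [-0.002, 0.0, -1.0]]
contact_force: [-5.4, -0.0, 6.5]
finger_gap: 0.012
gripper_force: 25.0
```

Request:
{"api": "servo_tool", "payload": {
  "commands": "0.05 0 0 0 0 0;0.05 0 0 0 0 0;0 0 0 0 0 0"
}}

```text
clock: 13.82
tcp_pos: [0.5049, 0.2919, 0.0318]
eef_rot: [[1.0, -0.012, -0.002], [-0.012, -1.0, -0.0], [-0.002, 0.0, -1.0]]
contact_force: [-4.9, 0.3, 5.9]
finger_gap: 0.012
gripper_force: 25.0
```

Request:
{"api": "servo_tool", "payload": {
  "commands": "0.05 0 0 0 0 0;0.05 0 0 0 0 0;0 0 0 0 0 0"
}}

```text
clock: 14.2
tcp_pos: [0.5059, 0.2919, 0.0318]
eef_rot: [[1.0, -0.012, -0.002], [-0.012, -1.0, -0.0], [-0.002, 0.0, -1.0]]
contact_force: [-4.9, 0.7, 6.5]
finger_gap: 0.0118
gripper_force: 25.0
```

Run:
```python
from h import *
w=snap('wrist','w5');s=sense();print(s['tcp_pos'],s['contact_force'],s['clock'])
vv,uu=np.mgrid[0:240,150:450];p=np.array([world(w,u,v) for u,v in zip(uu.ravel(),vv.ravel())])
k=p[(abs(p[:,2]-.026)<.0015)&(p[:,0]<.549)&(abs(p[:,1]-.292)<.034)];print('car',len(k),np.median(k[:,2]),k.min(0),k.max(0))
g=w['frame'].astype(int)
r=((g[...,0]>g[...,1]+60)&(g[...,0]>g[...,2]+60))[0:240,150:450].ravel()
q=p[r&(p[:,2]>.031)&(p[:,0]>.53)]
for t in(q[q[:,1]>.294],q[q[:,1]<.294]):print('red',len(t),np.median(t,0),t.min(0),t.max(0))
```

```text
[0.50593772 0.29192544 0.03180128] [-4.81856387 -0.02680012  7.1854745 ] 14.25
car 5607 0.02617977704381011 [0.50311121 0.26228782 0.02450497] [0.54899656 0.32218916 0.02749962]
red 694 [0.5590408  0.32590371 0.0333733 ] [0.55101672 0.3182826  0.03103422] [0.56627507 0.33406799 0.03557126]
red 714 [0.55795241 0.25713295 0.03342162] [0.54946572 0.24869526 0.03103711] [0.58066561 0.29153581 0.17729518]
```

View pics/w5.png

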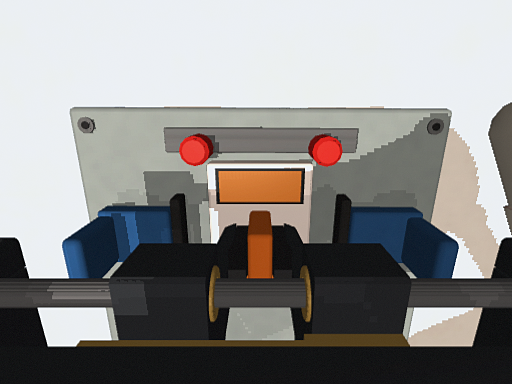

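The carrier's front edge (row ~163) is practically at the red pins (bottom edge ~row 165). I'll continue in small steps.

Request:
{"api": "servo_tool", "payload": {
  "commands": "0.05 0 0 0 0 0;0 0 0 0 0 0"
}}

```text
clock: 14.5
tcp_pos: [0.5063, 0.2919, 0.0318]
eef_rot: [[1.0, -0.012, -0.002], [-0.012, -1.0, -0.0], [-0.002, 0.0, -1.0]]
contact_force: [-4.9, -0.5, 5.5]
finger_gap: 0.0117
gripper_force: 25.0
```

Request:
{"api": "servo_tool", "payload": {
  "commands": "0.05 0 0 0 0 0;0 0 0 0 0 0"
}}

```text
clock: 14.75
tcp_pos: [0.5069, 0.2919, 0.0318]
eef_rot: [[1.0, -0.013, -0.002], [-0.013, -1.0, -0.0], [-0.002, 0.0, -1.0]]
contact_force: [-4.6, 0.4, 6.2]
finger_gap: 0.0117
gripper_force: 25.0
```

Request:
{"api": "servo_tool", "payload": {
  "commands": "0.05 0 0 0 0 0;0 0 0 0 0 0"
}}

```text
clock: 15.0
tcp_pos: [0.5073, 0.2919, 0.0318]
eef_rot: [[1.0, -0.013, -0.002], [-0.013, -1.0, -0.0], [-0.002, 0.0, -1.0]]
contact_force: [-5.5, -0.6, 6.4]
finger_gap: 0.0117
gripper_force: 25.0
```

Request:
{"api": "servo_tool", "payload": {
  "commands": "0.05 0 0 0 0 0;0.03 0 0 0 0 0;0 0 0 0 0 0"
}}

```text
clock: 15.38
tcp_pos: [0.5075, 0.2919, 0.0318]
eef_rot: [[1.0, -0.013, -0.003], [-0.013, -1.0, -0.001], [-0.003, 0.001, -1.0]]
contact_force: [-6.8, -0.1, 8.0]
finger_gap: 0.0116
gripper_force: 25.0
```

Request:
{"api": "servo_tool", "payload": {
  "commands": "0.05 0 0 0 0 0;0 0 0 0 0 0"
}}

```text
clock: 15.62
tcp_pos: [0.5076, 0.2919, 0.0318]
eef_rot: [[1.0, -0.012, -0.004], [-0.012, -1.0, -0.001], [-0.004, 0.001, -1.0]]
contact_force: [-7.8, 0.1, 8.9]
finger_gap: 0.0117
gripper_force: 25.0
```

Request:
{"api": "servo_tool", "payload": {
  "commands": "0.05 0 0 0 0 0;0 0 0 0 0 0"
}}

```text
clock: 15.88
tcp_pos: [0.5076, 0.2919, 0.0318]
eef_rot: [[1.0, -0.013, -0.005], [-0.013, -1.0, -0.001], [-0.005, 0.001, -1.0]]
contact_force: [-9.1, -0.0, 10.3]
finger_gap: 0.012
gripper_force: 25.0
```

Stopped by the pins. A little more, for a clear press.

Request:
{"api": "servo_tool", "payload": {
  "commands": "0.1 0 0 0 0 0;0.05 0 0 0 0 0;0 0 0 0 0 0;0 0 0 0 0 0"
}}

```text
clock: 16.38
tcp_pos: [0.5078, 0.2918, 0.0318]
eef_rot: [[1.0, -0.013, -0.008], [-0.013, -1.0, -0.001], [-0.007, 0.001, -1.0]]
contact_force: [-13.7, 0.7, 14.3]
finger_gap: 0.0115
gripper_force: 25.0
```

Request:
{"api": "servo_tool", "payload": {
  "commands": "0 0 0.05 0 0 0;0 0 0 0 0 0;0 0 0 0 0 0"
}}

```text
clock: 16.75
tcp_pos: [0.5078, 0.2918, 0.0318]
eef_rot: [[1.0, -0.013, -0.007], [-0.013, -1.0, -0.001], [-0.007, 0.001, -1.0]]
contact_force: [-12.4, 1.2, 10.7]
finger_gap: 0.0118
gripper_force: 25.0
```

Request:
{"api": "servo_tool", "payload": {
  "commands": "0 0 0.05 0 0 0;0.05 0 0 0 0 0;0 0 0 0 0 0;-0.1 0 0 0 0 0;-0.1 0 0 0 0 0"
}}

```text
clock: 17.38
tcp_pos: [0.5079, 0.2917, 0.0319]
eef_rot: [[1.0, -0.012, -0.004], [-0.012, -1.0, -0.001], [-0.004, 0.001, -1.0]]
contact_force: [-5.4, 1.9, 1.4]
finger_gap: 0.0119
gripper_force: 25.0
```

Request:
{"api": "servo_tool", "payload": {
  "commands": "0 0 0 0 0 0;0 0 0 0 0 0;0 0 0 0 0 0;0 0 1 0 0 0;0 0 2 0 0 0;0 0 4 0 0 0;0 0 4 0 0 0;0 0 0 0 0 0",
  "gripper": 35
}}

```text
clock: 18.38
tcp_pos: [0.5137, 0.2937, 0.149]
eef_rot: [[1.0, -0.012, 0.01], [-0.012, -1.0, 0.005], [0.009, -0.005, -1.0]]
contact_force: [1.1, 0.2, -0.6]
finger_gap: 0.0311
gripper_force: 0.0
```

Run:
```python
from h import *
w=snap('wrist','w6');s=sense();print(s['tcp_pos'],s['contact_force'],s['clock'],s['joint_pos'])
vv,uu=np.mgrid[0:260,120:480];p=np.array([world(w,u,v) for u,v in zip(uu.ravel(),vv.ravel())])
c=w['frame'].astype(int)[0:260,120:480].reshape(-1,3)
r=(c[:,0]>c[:,1]+60)&(c[:,0]>c[:,2]+60)&(p[:,2]>.031)&(p[:,0]>.54)
q=p[r]
for t in(q[q[:,1]>.294],q[q[:,1]<.294]):print('red',len(t),np.median(t,0))
k=p[(abs(p[:,2]-.0265)<.003)&(p[:,0]<.552)&(abs(p[:,1]-.2925)<.036)];print('car',len(k),cv2.minAreaRect((k[:,:2]*1000).astype(np.float32)))
b=p[(c[:,2]>c[:,0]+40)&(p[:,2]>.05)&(p[:,2]<.066)]
for t in(b[b[:,1]>.294],b[b[:,1]<.294]):
  if len(t):print('handle',len(t),t.min(0),t.max(0))
```

```text
[0.51206461 0.29291147 0.14637402] [-0.37167551 -0.32011113 -0.35577356] 18.425 [2.73511025e+01 1.00338938e+01 1.08227701e+02 4.41528113e-04
 6.13770105e+01 1.18066351e+02]
red 218 [0.55879271 0.32603236 0.03328829]
red 232 [0.55785576 0.25736607 0.03331718]
car 4375 ((507.2425231933594, 292.41864013671875), (59.88988494873047, 89.06810760498047), 89.59902954101562)
handle 312 [0.49210683 0.37734388 0.05644773] [0.52138044 0.38716826 0.06125916]
handle 301 [0.48912003 0.19783206 0.05139515] [0.51860184 0.20717592 0.0610739 ]
```

View pics/w6.png

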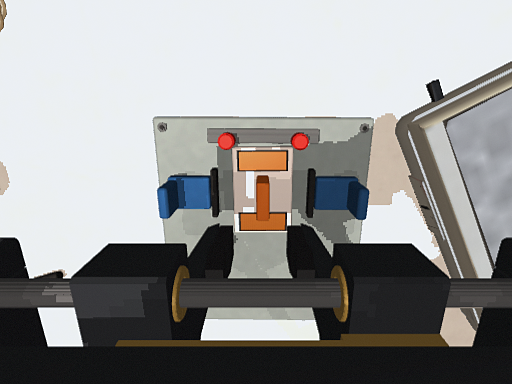

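The carrier is released against the red pins and square (yaw within 1°). Next I'll shut the fingers, go outside the left handle and push it in.

Request:
{"api": "servo_tool", "payload": {
  "commands": "-0.2 3 0 0 0 0;-0.2 4 0 0 0 0;-0.1 4 0 0 0 0;0 2.3 0 0 0 0;0 0 -2 0 0 0;0 0 -3.5 0 0 0;0 0 -3 0 0 0;0 0 -1.5 0 0 0;0 0 -0.5 0 0 0;0 0 0 0 0 0;0 0 0 0 0 0",
  "gripper": 0
}}

```text
clock: 19.8
tcp_pos: [0.5062, 0.4255, 0.0392]
eef_rot: [[1.0, -0.013, 0.002], [-0.013, -1.0, 0.001], [0.002, -0.002, -1.0]]
contact_force: [0.9, 0.6, 0.6]
finger_gap: 0.0001
gripper_force: 0.0
```

Request:
{"api": "servo_tool", "payload": {
  "commands": "0 -0.8 0 0 0 0;0 -0.6 0 0 0 0;0 -0.2 0 0 0 0;0 -0.2 0 0 0 0;0 -0.2 0 0 0 0;0 -0.2 0 0 0 0;0 -0.2 0 0 0 0;0 -0.2 0 0 0 0;0 -0.2 0 0 0 0"
}}

```text
clock: 20.92
tcp_pos: [0.5051, 0.3972, 0.0377]
eef_rot: [[1.0, -0.012, 0.0], [-0.012, -1.0, 0.0], [0.0, -0.0, -1.0]]
contact_force: [-0.8, 2.4, -1.0]
finger_gap: 0.0005
gripper_force: 1.3
```

Request:
{"api": "servo_tool", "payload": {
  "commands": "0 -0.1 0 0 0 0;0 -0.1 0 0 0 0;0 -0.1 0 0 0 0;0 -0.1 0 0 0 0"
}}

```text
clock: 21.42
tcp_pos: [0.5051, 0.3929, 0.0377]
eef_rot: [[1.0, -0.013, -0.0], [-0.013, -1.0, -0.0], [-0.0, 0.0, -1.0]]
contact_force: [-1.2, 3.2, -1.1]
finger_gap: 0.0008
gripper_force: 1.2
```

Request:
{"api": "servo_tool", "payload": {
  "commands": "0 -0.1 0 0 0 0;0 -0.1 0 0 0 0;0 0 0 0 0 0"
}}

```text
clock: 21.8
tcp_pos: [0.505, 0.3907, 0.0377]
eef_rot: [[1.0, -0.013, -0.0], [-0.013, -1.0, -0.0], [-0.0, 0.0, -1.0]]
contact_force: [-0.9, 2.3, -0.5]
finger_gap: 0.0002
gripper_force: 0.9
```

Request:
{"api": "servo_tool", "payload": {
  "commands": "0 -0.1 0 0 0 0;0 -0.05 0 0 0 0;0 0 0 0 0 0"
}}

```text
clock: 22.18
tcp_pos: [0.5051, 0.3893, 0.0377]
eef_rot: [[1.0, -0.012, -0.0], [-0.012, -1.0, -0.0], [-0.0, 0.0, -1.0]]
contact_force: [-1.6, 2.2, -0.6]
finger_gap: 0.0005
gripper_force: 1.0
```

Request:
{"api": "servo_tool", "payload": {
  "commands": "0 -0.05 0 0 0 0;0 -0.05 0 0 0 0;0 0 0 0 0 0"
}}

```text
clock: 22.55
tcp_pos: [0.5052, 0.3884, 0.0377]
eef_rot: [[1.0, -0.012, -0.0], [-0.012, -1.0, -0.0], [-0.0, 0.0, -1.0]]
contact_force: [-2.0, 1.5, -0.3]
finger_gap: 0.0008
gripper_force: 1.1
```

Request:
{"api": "servo_tool", "payload": {
  "commands": "0 -0.05 0 0 0 0;0 -0.05 0 0 0 0;0 0 0 0 0 0"
}}

```text
clock: 22.92
tcp_pos: [0.5052, 0.3874, 0.0377]
eef_rot: [[1.0, -0.012, 0.0], [-0.012, -1.0, -0.0], [0.0, 0.0, -1.0]]
contact_force: [-1.5, 3.2, 0.5]
finger_gap: 0.0005
gripper_force: 1.0
```

Request:
{"api": "servo_tool", "payload": {
  "commands": "0 -0.05 0 0 0 0;0 -0.05 0 0 0 0;0 0 0 0 0 0"
}}

```text
clock: 23.3
tcp_pos: [0.5052, 0.3864, 0.0377]
eef_rot: [[1.0, -0.012, 0.0], [-0.012, -1.0, 0.0], [0.0, -0.0, -1.0]]
contact_force: [-1.7, 2.0, -0.1]
finger_gap: 0.0002
gripper_force: 1.1
```

Request:
{"api": "servo_tool", "payload": {
  "commands": "0 -0.05 0 0 0 0;0 -0.05 0 0 0 0;0 0 0 0 0 0"
}}

```text
clock: 23.68
tcp_pos: [0.5052, 0.3861, 0.0378]
eef_rot: [[1.0, -0.013, 0.0], [-0.013, -1.0, 0.001], [0.0, -0.001, -1.0]]
contact_force: [-2.2, 4.7, -0.8]
finger_gap: 0.0003
gripper_force: 2.3
```

Rising: the pads are touching. A bit more.

Request:
{"api": "servo_tool", "payload": {
  "commands": "0 -0.1 0 0 0 0;0 -0.1 0 0 0 0;0 0 0 0 0 0"
}}

```text
clock: 24.05
tcp_pos: [0.5052, 0.3855, 0.0379]
eef_rot: [[1.0, -0.013, 0.001], [-0.013, -1.0, 0.004], [0.001, -0.004, -1.0]]
contact_force: [-1.9, 9.2, -3.3]
finger_gap: 0.0005
gripper_force: 4.5
```

Request:
{"api": "servo_tool", "payload": {
  "commands": "0 -0.1 0 0 0 0;0 0 0 0 0 0;0 0 0 0 0 0"
}}

```text
clock: 24.42
tcp_pos: [0.5052, 0.3853, 0.0379]
eef_rot: [[1.0, -0.013, 0.001], [-0.013, -1.0, 0.005], [0.001, -0.005, -1.0]]
contact_force: [-2.8, 11.1, -4.0]
finger_gap: 0.0003
gripper_force: 5.6
```

Request:
{"api": "servo_tool", "payload": {
  "commands": "0 -0.1 0 0 0 0;0 -0.05 0 0 0 0;0 0 0 0 0 0;0 0 0 0 0 0"
}}

```text
clock: 24.92
tcp_pos: [0.5053, 0.385, 0.038]
eef_rot: [[1.0, -0.013, 0.002], [-0.013, -1.0, 0.007], [0.002, -0.007, -1.0]]
contact_force: [-3.1, 15.4, -5.9]
finger_gap: 0.0004
gripper_force: 7.4
```

Request:
{"api": "servo_tool", "payload": {
  "commands": "0 0.2 0 0 0 0;0 0.2 0 0 0 0;0 0.6 0 0 0 0;0 1.5 0 0 0 0;0 1.5 0 0 0 0;0 0 3 0 0 0;0 0 4 0 0 0;0 0 4 0 0 0;-2 -4 1 0 0 0;-2 -4 0 0 0 0;-1 -2 0 0 0 0;0 0 0 0 0 0;0 0 0 0 0 0"
}}

```text
clock: 26.55
tcp_pos: [0.456, 0.322, 0.1582]
eef_rot: [[1.0, -0.012, 0.001], [-0.012, -1.0, 0.001], [0.001, -0.001, -1.0]]
contact_force: [0.4, -0.1, -0.6]
finger_gap: 0.0004
gripper_force: 0.0
```

Run:
```python
from h import *
w=snap('wrist','w7');s=sense();print(s['tcp_pos'],s['contact_force'],s['clock'])
vv,uu=np.mgrid[0:260,120:480];p=np.array([world(w,u,v) for u,v in zip(uu.ravel(),vv.ravel())])
c=w['frame'].astype(int)[0:260,120:480].reshape(-1,3)
r=(c[:,0]>c[:,1]+60)&(c[:,0]>c[:,2]+60)&(p[:,2]>.031)&(p[:,0]>.54)
q=p[r]
for t in(q[q[:,1]>.294],q[q[:,1]<.294]):print('red',len(t),np.median(t,0))
k=p[(abs(p[:,2]-.026)<.001)&(p[:,0]<.5525)&(abs(p[:,1]-.2925)<.031)];print('car',len(k),cv2.minAreaRect((k[:,:2]*1000).astype(np.float32)))
k=p[(abs(p[:,2]-.06)<.002)&(abs(p[:,1]-.2925)<.02)];print('tab',len(k),cv2.minAreaRect((k[:,:2]*1000).astype(np.float32)))
b=p[(c[:,2]>c[:,0]+40)&(p[:,2]>.05)&(p[:,2]<.066)]
for t in(b[b[:,1]>.294],b[b[:,1]<.294]):
  if len(t):print('handle',len(t),t.min(0),t.max(0))
```

```text
[0.45597072 0.32211286 0.1580657 ] [ 0.6257021  -0.085806   -0.10169834] 26.6
red 241 [0.55853745 0.32644288 0.03317448]
red 245 [0.55697547 0.2569847  0.0332267 ]
car 3475 ((506.8561706542969, 292.0674133300781), (61.152061462402344, 88.7375717163086), 89.23158264160156)
tab 531 ((507.23712158203125, 292.4830017089844), (11.843175888061523, 35.14556884765625), 89.68524932861328)
handle 345 [0.4923154  0.36142276 0.05651196] [0.52069834 0.37084013 0.06176515]
handle 356 [0.48933849 0.21389543 0.05022854] [0.51805359 0.2234059  0.06205353]
```

View pics/w7.png

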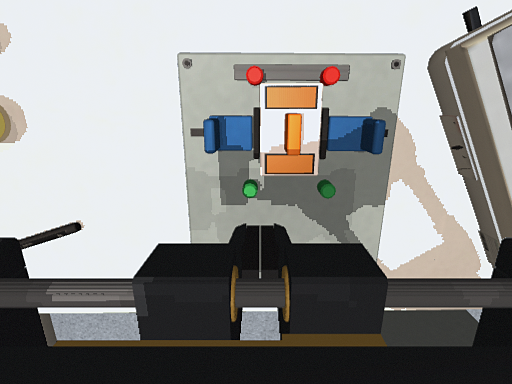

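The picture shows the carrier at (293,128) against the red pins at (254,75) and (331,75). Both pads touch it, and the handles have moved in about 16 mm each. Handing in.

```bash
python3 -c "
from plant import job_done;print(job_done())"
```

```text
the job is handed in; nothing more can be done
None
```

I handed the job in at about 27 s: the carrier is released flat against the red pins, centred and square to within about 1°, with both side stops moved in about 16 mm and touching it; the judge returned no verdict.

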